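# Fit the control knob and hold the run switch down

## Robot

A 7-joint arm with a two-finger parallel gripper is mounted at the origin on a cart in front of the work surface, level with it; the furniture and walls round the work are solid. World frame = base frame: x ahead of the robot, y to its left, z up, the work surface at z = 0. Lengths are in m, angles in degrees, forces in N, time in s.
With the tool pointing down it reaches from about 0.425 to 0.875 m from the base axis. Payload 4.7 kg.
Tool frame: the origin (TCP) lies midway between the tips of the shut fingers; the grasp point (between the pads) lies 19 mm behind it; z points along the fingers, y is the line along which they close (so a half turn about z gives the same grasp; the last joint's range is limited). The gripper opens to 87 mm and grips with 3 to 60 N. Pads are 19 mm wide; open, the fingers measure 117 mm over their backs; the gripper's body (75 mm by 190 mm) begins 51 mm behind the grasp point.
Start: joints at [76.897, 18.392, -4.016, 83.108, 1.295, 78.541, -3.26], TCP at [0.156, -0.631, 0.223] pointing down, gripper open.
Joint ranges: [-163.93, 163.93], [-17.29, 119.83], [-79.2, 71.16], [3.27, 140.29], [-89.18, 269.18], [5.43, 117.66], [-154.24, 154.24]. Speed limits (degrees/s): [147.25, 147.25, 180, 180, 180, 180, 180].

## Interface

Orientations are given as [roll, pitch, yaw] about the fixed x, y, z axes, in that order (R = Rz(yaw) Ry(pitch) Rx(roll)).
In Python, from cell import env gives the robot as it stands. The module is installed in compiled form; this text tells all that it offers.
- The arm moves only by the tool step_arm, never from a script. Its argument "rows" is a list of rows, each an object with "angular": the turn, a rotation vector about the tool's x, y, z in units of pi rad (1.0 is pi rad), a list of three; "slide": the shift along the tool's x, y, z in units of 500 mm (1.0 is 500 mm), a list of three; "jaw": the opening, from 0 (shut) to 1 (fully open). A call has 1 to 10 rows; each row shifts and turns the commanded pose from where the row before left it, along the tool's axes as they then stand; what a row does not reach is not made up. A row lasts 1/8 s, in which the tool goes at most 62.5 mm and 10.7 degrees, less where a joint would pass 70% of its speed; a pose out of reach is approached as far as the arm can. A call with a number of a shift or a turn outside -1 to 1 is refused whole. A call with a gripper value outside its range is refused whole. The fingers move at their own pace and stop on an object; "newtons" is the grip in N (left out, the last holds). Time passes only in rows, so rows that do not move let the fingers close. It gives the time, the measured TCP pose, the force, the opening and the grip force at its end, in the units of the state.
- env.get_obs(): the state, without advancing time (a new reading comes with each control period).
- env.read_camera(name): name is "scene" or "side" or "wrist"; returns the picture (400x640x3 uint8, red, green, blue); there is no depth.
- env.camera_info(name): a dict with "fx", "fy", "cx", "cy" (pixels), "R" (3x3) and "t" (3): a world point X has camera coordinates R X + t. Camera axes: x right, y down, z forward; pixel columns grow to the right and rows downward; lengths in m; the calibration is good to about 2 mm. A picture is of the moment at which its call begins: read the wrist's pose just before it. camera_info takes no time and is no camera call; for the wrist camera it gives the pose at the moment of the call.
- env.sign_off(): hands the job in; it is judged then, once.
The state is a dict: "time_s": time; "qpos": joint angles; "joint_velocities": joint speeds; "effort": joint torques, N m; "tool_pos": TCP position; "tool_rot": TCP orientation; "force": force on the tool from outside, world axes, zero at the start; "wrist_torque": the same for the moment, N m; "grip_width": finger opening in m; "grasp_force": force on a finger pad.
Only numpy, scipy, OpenCV 4.12 (cv2) and the standard library are available. Lean on these libraries where they do the work, as an engineer would, in place of code of your own. Each camera call takes 0.05 s, during which the arm holds its last target. There are 200 camera calls.

## Task

Two push-on knobs lie on the table: put the broken one, with half of its grip bar snapped off, into the plywood reject tray and let go of it there. Then take the whole knob, turn it so the flat in its bore matches the flat of the D-shaped shaft on the control unit, push it fully home on the shaft, and press it down against the spring of the shaft. Finish while still pressing: keep the knob pushed right down with the gripper, and leave the other things on the table as they stand.

Things in the scene. Friction and masses are not known exactly. Their poses are not given: they have to be found in the camera images.
- knob_whole: Good knob, grey plastic, about 60 g, lying bore down. Origin: centre of its underside, z up. Skirt 50 mm across, 21 mm high; on it a grip bar 14 mm wide, 25 mm high (top at 46 mm), 46 mm long along the knob's x axis, with a pointed nose on the +x end (tip 30 mm from the centre). Grip it across the bar, tips above the skirt.
- knob_bore (a point): Mouth of the good knob's blind D-bore: same point and axes as knob_whole. The bore runs 18 mm up the knob's axis; round part of radius 9 mm, its flat on the nose (+x) side, 4.5 mm from the axis.
- knob_broken: The reject: like the good knob, but only the tail half of the bar is left: a stub 14 mm wide, 25 mm high, 23 mm long, from the centre to x = -23 mm (middle at x = -11.5 mm); no nose, the +x half of the skirt's top is bare. Origin: centre of its underside, z up. It lies bore down too. The two knobs change places from start to start.
- reject_tray: Open square tray of bare plywood, 130 x 130 mm outside, 45 mm high, walls and floor 5 mm, fixed to the table. Origin: centre of the underside; x and y along its sides.
- control_unit: Fixed grey metal box, 130 (x) x 150 (y) mm, 42 mm high, aluminium top. Origin: centre of its underside. From the middle of its top a steel D-shaft stands up 28 mm; it turns stiffly in the unit (0.08 N m, 0.6 rad either way of the unit's x axis) and stays where it is; it need not be turned.
- shaft_tip (a point): Centre of the shaft's top end, 70 mm above the table; sinks with the shaft. Shaft radius 8 mm about z, flat on this frame's +x side, 3.5 mm from the axis, end chamfered 2 mm. The knob fits with 1 mm play each side when its x axis points the same way as this x axis (within 0.1 rad); fully home, the knob's origin is 18 mm below this point.
- plunger (a joint): How far the shaft is pressed down, in m: 0 up, 0.006 at the stop. The spring begins to yield at about 6 N and takes about 10 N at the stop; it pushes the shaft up again when it is let go.
- ink_jar: Black ink jar, 54 mm across, 57 mm high; origin centre of its base. Leave it alone.
- paint_bottle: Pale paint bottle, 42 mm across, 120 mm high; origin centre of its base. Leave it alone.
- masking_tape: Roll of masking tape lying flat, 104 mm across, 24 mm high; origin centre of its underside. Leave it alone.
There are look-alikes about, which are no part of the job. Leave any green look-alike of the knob_broken alone.

How it is judged:
By the outcome, as a careful person would: the job done as asked, in the order asked, and still so for the second after the job is handed in, while the arm keeps its last pose, push and grip.
It also fails if it takes over 51 s, if anything falls off the work surface, if the arm or the gripper's body presses on something with over 40 N, if the wrist force passes 120 N, or if a joint passes its speed limit or range.

## Working session

There is one attempt and no reset: what is moved stays moved. The work goes in short steps, Python scripts to look and compute and a tool call to move; the robot and the scene stay as the last step left them, time stands still between calls to the robot, and variables do not carry over. Pictures are saved under pics/ and viewed, at most 10 in all, crops included, and the job is handed in when it is done.

Besides the shell and the picture viewer there is one more tool, called after ">>>" as a command line: name --argument value ..., lists and objects as JSON in quotes. step_arm: Moves the arm, as the interface text tells. Shifts and turns lie within -1 to 1; 1 stands for 500 mm of shift or pi rad of turn. Its arguments: {"type":"object","properties":{"rows":{"type":"array"},"newtons":{"type":"number"}},"required":["rows"]}

```bash
mkdir -p pics; ls; python3 - <<'E'
from cell import env
import cv2
for n in ["scene","side"]:
    cv2.imwrite(f"pics/{n}0.png",env.read_camera(n)[:,:,::-1])
    c=env.camera_info(n); print(n,{k:(c[k] if not hasattr(c[k],'tolist') else c[k].tolist()) for k in c})
o=env.get_obs();print(o)
E
```

```text
pics
scene {'fx': 374.9642551874721, 'fy': 374.9642551874721, 'cx': 318.080312673851, 'cy': 197.02596090848877, 'R': [[0.8879476627228154, -0.45945408095456547, -0.021234306187979397], [-0.27230393699769434, -0.48793031026016237, -0.829321757959465], [0.37067440451243056, 0.7421765017996846, -0.5583677336807146]], 't': [-0.43057636706129654, 0.31328183072133037, 0.6122778884671864]}
side {'fx': 510.12022570259614, 'fy': 510.12022570259614, 'cx': 311.7174779130726, 'cy': 206.00808342645246, 'R': [[-0.9935995448062422, -0.11295952364552622, 0.00030096279568813034], [-0.07515857784560011, 0.6591062040262302, -0.7482848388082979], [0.08432753249713557, -0.7435180951610452, -0.6633775014507466]], 't': [0.6176234213965786, -0.031774021958920616, 1.5993468113121465]}
{'time_s': 0.1, 'qpos': array([76.89398705, 18.43502154, -4.01709407, 83.16715967,  1.2949527 ,
       78.5403128 , -3.2590023 ]), 'joint_velocities': array([-0.00180214, -0.12543597,  0.00258048, -0.17477024,  0.06107096,
       -0.07907798, -0.00601662]), 'effort': array([-4.65205339e-04, -4.92572558e+01, -4.05943561e-01, -3.13398528e+01,
       -6.40379847e-02,  3.95157037e-02,  4.81832558e-05]), 'tool_pos': array([ 0.15615328, -0.63046348,  0.22157531]), 'tool_rot': array([-1.79902740e+02,  4.84617749e-03,  1.39180660e+01]), 'force': array([ 0.02763941,  0.11276794, -0.96344499]), 'wrist_torque': array([ 0.00310085, -0.00183822, -0.00893458]), 'grasp_force': 0.0, 'grip_width': 0.08723509065047658}
```

View pics/scene0.png

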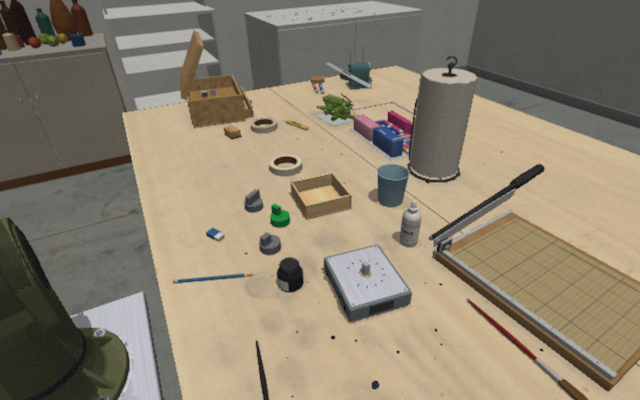

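View pics/side0.png

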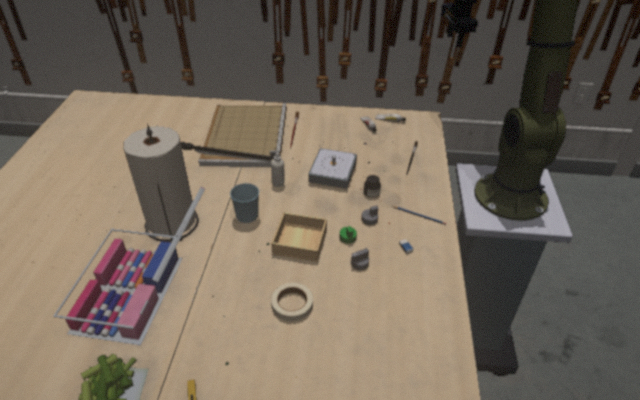

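```bash
cat > h.py <<'E'
from cell import env
import cv2, numpy as np
def ray(c,u,v,z):
    R=np.array(c['R']);t=np.array(c['t']);o=-R.T@t
    d=R.T@np.array([(u-c['cx'])/c['fx'],(v-c['cy'])/c['fy'],1.])
    return o+d*(z-o[2])/d[2]
def proj(c,X):
    p=np.array(c['R'])@np.array(X)+np.array(c['t']);return np.array([c['fx']*p[0]/p[2]+c['cx'],c['fy']*p[1]/p[2]+c['cy']])
E
python3 - <<'E'
from h import *
a=cv2.imread('pics/scene0.png');b=cv2.imread('pics/side0.png')
f=lambda im,u,v,w,h:cv2.resize(im[v:v+h,u:u+w],(400,300),interpolation=cv2.INTER_CUBIC)
cv2.imwrite('pics/crop0.png',np.vstack([np.hstack([f(a,230,180,80,60),f(a,240,210,80,60)]),np.hstack([f(b,320,200,80,60),f(b,330,230,80,60)])]))
c=env.camera_info('scene');s=env.camera_info('side')
for n,u,v,z in [('knobA',254,203,.02),('green',280,217,.02),('knobB',270,244,.02),('jar',290,275,.03),('tray',320,195,.02),('shaft',366,264,.07),('bottle',411,225,.06)]: print(n,ray(c,u,v,z).round(3))
for n,u,v,z in [('knobA',360,259,.02),('green',347,235,.02),('knobB',370,216,.02),('jar',372,185,.03),('tray',300,237,.02),('shaft',334,156,.07),('bottle',278,172,.06)]: print(n,ray(s,u,v,z).round(3))
E
```

```text
knobA [0.457 0.32  0.02 ]
green [0.494 0.228 0.02 ]
knobB [0.434 0.143 0.02 ]
jar [0.432 0.021 0.03 ]
tray [0.63  0.268 0.02 ]
shaft [ 0.562 -0.06   0.07 ]
bottle [0.726 0.005 0.06 ]
knobA [0.452 0.339 0.02 ]
green [0.493 0.251 0.02 ]
knobB [0.43  0.165 0.02 ]
jar [0.429 0.032 0.03 ]
tray [0.624 0.274 0.02 ]
shaft [ 0.556 -0.053  0.07 ]
bottle [0.723 0.038 0.06 ]
```

View pics/crop0.png

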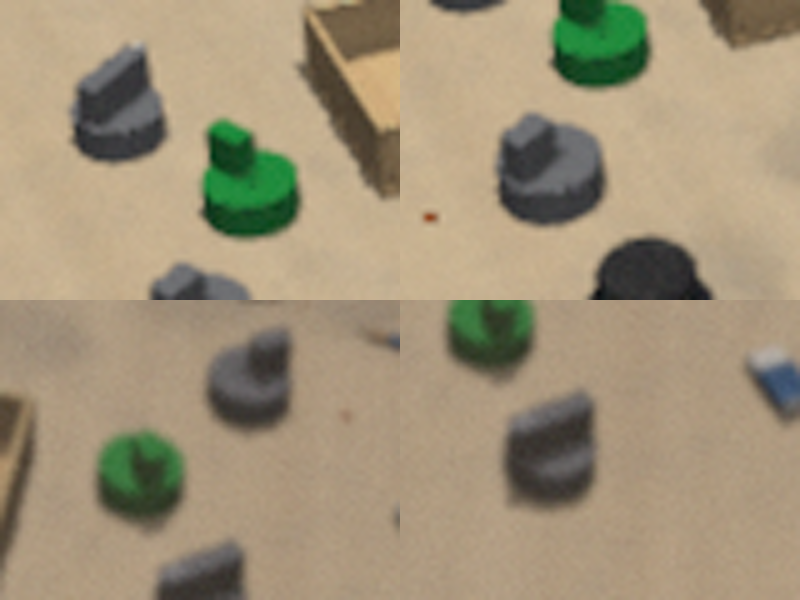

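>>> step_arm --rows '[{"angular":[0,0,0],"slide":[0.1,-0.057,-0.023],"jaw":1},{"angular":[0,0,0],"slide":[0.1,-0.057,-0.023],"jaw":1},{"angular":[0,0,0],"slide":[0.1,-0.057,-0.023],"jaw":1},{"angular":[0,0,0],"slide":[0.1,-0.057,-0.023],"jaw":1},{"angular":[0,0,0],"slide":[0.1,-0.057,-0.023],"jaw":1},{"angular":[0,0,0],"slide":[0.1,-0.057,-0.023],"jaw":1},{"angular":[0,0,0],"slide":[0.1,-0.057,-0.023],"jaw":1},{"angular":[0,0,0],"slide":[0.047,-0.1,0],"jaw":1},{"angular":[0,0,0],"slide":[0.047,-0.1,0],"jaw":1},{"angular":[0,0,0],"slide":[0.047,-0.1,0],"jaw":1}]'

```text
time_s: 1.35
tool_pos: [0.4804, -0.1887, 0.3026]
tool_rot: [-180.0, 0.0, 13.9]
force: [1.0, 0.6, -0.1]
grip_width: 0.0873
grasp_force: 0.0
```

>>> step_arm --rows '[{"angular":[0,0,0],"slide":[0.047,-0.1,0],"jaw":1},{"angular":[0,0,0],"slide":[0.03,-0.1,0],"jaw":1},{"angular":[0,0,0],"slide":[0,0,0],"jaw":1}]'

```text
time_s: 1.72
tool_pos: [0.494, -0.0787, 0.3032]
tool_rot: [-180.0, -0.0, 14.4]
force: [0.1, -1.3, 0.4]
grip_width: 0.087
grasp_force: 0.0
```

```bash
python3 - <<'E'
from h import *
c=env.camera_info('wrist');cv2.imwrite('pics/w1.png',env.read_camera('wrist')[:,:,::-1])
np.save('w1.npy',c,allow_pickle=True)
R=np.array(c['R']);print(-R.T@c['t'],R[2],c['fx']);print(env.get_obs()['tool_pos'])
for n,X in [('shaft',(.559,-.056,.07)),('B',(.432,.155,.02)),('A',(.455,.33,.02))]: print(n,proj(c,X))
E
```

```text
[ 0.56572909 -0.06044623  0.46579129] [-0.25982083 -0.06672918 -0.96334851] 300.16642649989075
[ 0.49368728 -0.08215193  0.30300622]
shaft [313.13370263 118.86935764]
B [156.37604762 167.05760512]
A [ 36.02878103 121.75595962]
```

View pics/w1.png

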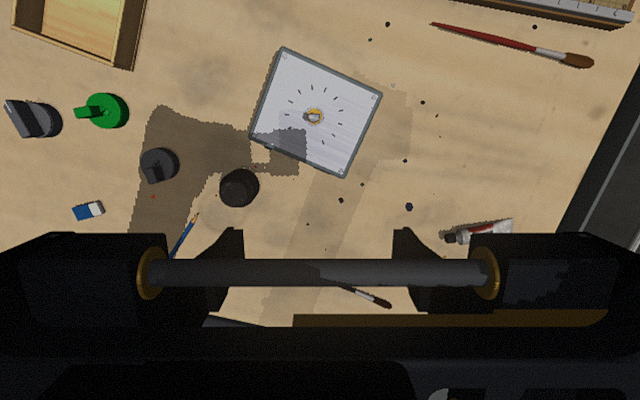

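```bash
python3 - <<'E'
from h import *
c=np.load('w1.npy',allow_pickle=True).item();a=cv2.imread('pics/w1.png')
f=lambda u,v,w,h:cv2.resize(a[v:v+h,u:u+w],(400,300),interpolation=cv2.INTER_CUBIC)
cv2.imwrite('pics/c1.png',np.vstack([np.hstack([f(293,101,40,30),f(253,80,120,90)]),np.hstack([f(120,135,80,60),f(0,85,80,60)])]))
P=[ray(c,u,v,.042) for u,v in [(283,47),(382,95),(345,178),(249,135)]]
for i in range(4):
    d=P[(i+1)%4]-P[i];print(P[i].round(4),np.linalg.norm(d[:2]).round(4),np.degrees(np.arctan2(d[1],d[0])).round(1))
print(np.mean(P,0))
E
```

```text
[0.6355 0.0037 0.042 ] 0.1431 -99.7
[ 0.6114 -0.1374  0.042 ] 0.1224 172.0
[ 0.4902 -0.1202  0.042 ] 0.1475 80.1
[0.5155 0.025  0.042 ] 0.1219 -10.1
[ 0.56313503 -0.05721276  0.042     ]
```

View pics/c1.png

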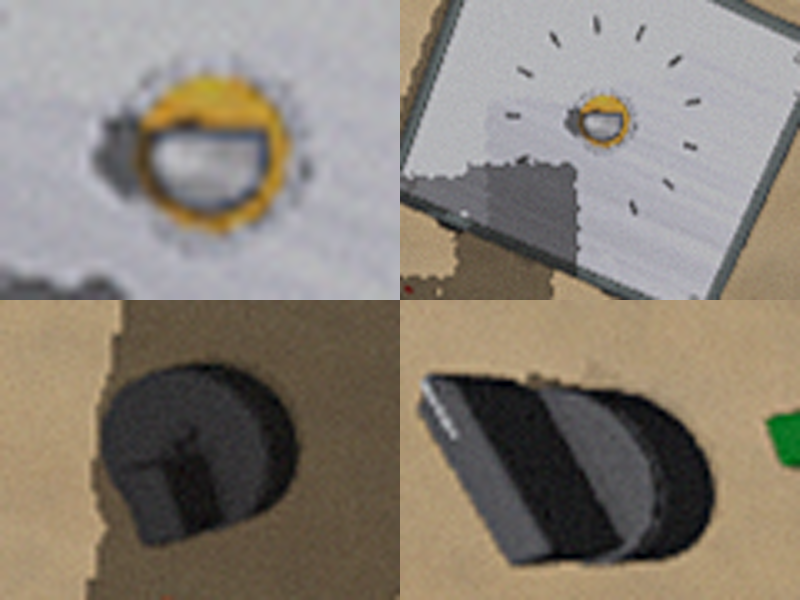

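>>> step_arm --rows '[{"angular":[0,0,0],"slide":[0.003,-0.1,0.033],"jaw":1},{"angular":[0,0,0],"slide":[0.003,-0.1,0.033],"jaw":1},{"angular":[0,0,0],"slide":[0.003,-0.1,0.033],"jaw":1},{"angular":[0,0,0],"slide":[0.003,-0.1,0.033],"jaw":1},{"angular":[0,0,0],"slide":[0.003,-0.1,0.033],"jaw":1},{"angular":[0,0,0],"slide":[0,0,0],"jaw":1}]'

```text
time_s: 2.52
tool_pos: [0.4392, 0.1627, 0.2194]
tool_rot: [-180.0, 0.1, 14.2]
force: [0.8, -0.7, 0.5]
grip_width: 0.0869
grasp_force: 0.0
```

```bash
python3 - <<'E'
from h import *
c=env.camera_info('wrist');a=env.read_camera('wrist')[:,:,::-1];cv2.imwrite('pics/w2.png',a)
np.save('w2.npy',c,allow_pickle=True)
o=env.get_obs();print(o['tool_pos'],o['tool_rot'],o['qpos'].round(1))
f=lambda X,w,h:(lambda p:(print(p),cv2.resize(a[p[1]-h//2:p[1]-h//2+h,max(0,p[0]-w//2):max(0,p[0]-w//2)+w],(400,300),interpolation=cv2.INTER_CUBIC))[1])(proj(c,X).astype(int))
cv2.imwrite('pics/c2.png',np.vstack([np.hstack([f((.432,.155,.03),100,75),f((.455,.33,.03),100,75)]),cv2.resize(a,(480,300))[:,:800] if 0 else np.hstack([f((.627,.271,.03),240,180),cv2.resize(a,(400,300))])]))
E
```

```text
[0.4404708  0.16011029 0.21993075] [1.79973809e+02 7.65219298e-02 1.40119540e+01] [ 26.4  -2.9 -47.5 106.5  -2.2  75.6 -96.5]
[322 185]
[179 130]
[259 -24]Traceback (most recent call last):
  File "<stdin>", line 6, in <module>
  File "<stdin>", line 5, in <lambda>
  File "<stdin>", line 5, in <lambda>
cv2.error: OpenCV(4.12.0) /io/opencv/modules/imgproc/src/resize.cpp:4208: error: (-215:Assertion failed) !ssize.empty() in function 'resize'
```

```bash
python3 - <<'E'
from h import *
a=cv2.imread('pics/w2.png')
f=lambda u,v,w,h:cv2.resize(a[v:v+h,u:u+w],(400,300),interpolation=cv2.INTER_CUBIC)
cv2.imwrite('pics/c2.png',np.vstack([np.hstack([f(280,150,80,60),f(140,100,80,60)]),np.hstack([f(160,0,160,120),cv2.resize(a,(400,300))])]))
E
```

```text
(no output)
```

View pics/c2.png

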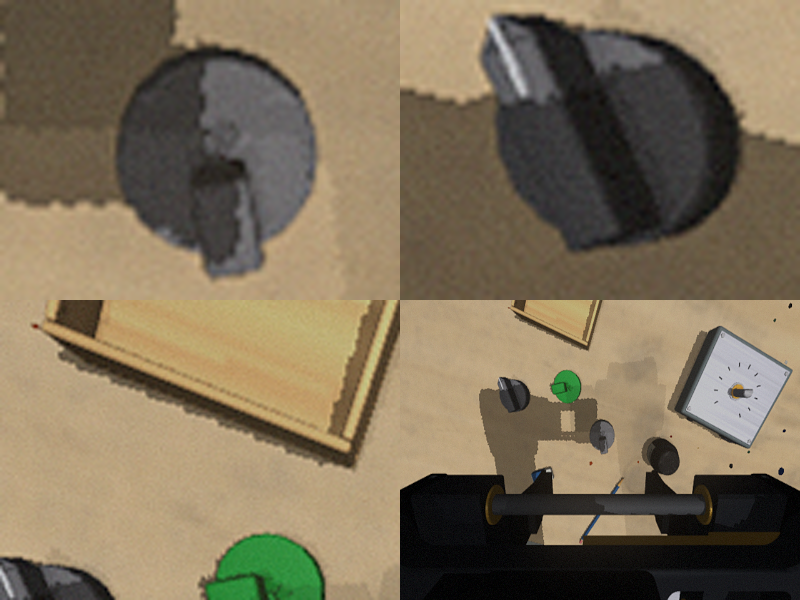

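```bash
python3 - <<'E'
from h import *
c=np.load('w2.npy',allow_pickle=True).item()
an=lambda d:np.degrees(np.arctan2(d[1],d[0])).round(1)
S=[ray(c,*p,.046) for p in [(319,187),(328.6,185.6),(332.6,203),(322,205.6)]]
print('stub',np.array(S).round(4).tolist(),np.mean(S,0),an(S[0]-S[3]),an(S[1]-S[2]),np.linalg.norm(S[0]-S[1]),np.linalg.norm(S[0]-S[3]))
print('skirt',ray(c,323.2,180,.018))
W=[ray(c,140+u/5,100+v/5,.046) for u,v in [(540,22),(625,240),(570,248),(490,20)] for u in [u-400]]
print('whole',np.array(W).round(4).tolist(),an(W[0]-W[1]))
T=[ray(c,176,10,.045),ray(c,300.8,64,.045)];d=T[1]-T[0];n=np.array([-d[1],d[0],0])/np.linalg.norm(d)
print('tray',T,np.linalg.norm(d),an(d),(T[0]+T[1])/2+.065*n)
E
```

```text
stub [[0.433, 0.1596, 0.046], [0.4373, 0.1493, 0.046], [0.4183, 0.1395, 0.046], [0.4122, 0.1507, 0.046]] [0.42517839 0.14975444 0.046     ] 23.2 27.3 0.01114878721667829 0.022659087511041957
skirt [0.43635722 0.15497353 0.018     ]
whole [[0.4814, 0.3383, 0.046], [0.4396, 0.3148, 0.046], [0.4349, 0.3264, 0.046], [0.4791, 0.3487, 0.046]] 29.5
tray [array([0.57278382, 0.34132108, 0.045     ]), array([0.55504854, 0.21004278, 0.045     ])] 0.13247087217463238 -97.7 [0.62833102 0.26697969 0.045     ]
```

>>> step_arm --rows '[{"angular":[0,0,0],"slide":[-0.0168,0.0061,0.1],"jaw":0.6},{"angular":[0,0,0],"slide":[-0.0168,0.0061,0.1],"jaw":0.6},{"angular":[0,0,-0.0333],"slide":[0,0,0.05],"jaw":0.6},{"angular":[0,0,-0.0333],"slide":[0,0,0.05],"jaw":0.6},{"angular":[0,0,0],"slide":[0,0,0],"jaw":0.6},{"angular":[0,0,0],"slide":[0,0,0],"jaw":0.6}]'

```text
time_s: 3.32
tool_pos: [0.4273, 0.1492, 0.0714]
tool_rot: [180.0, -0.1, 25.7]
force: [0.1, 0.7, 0.2]
grip_width: 0.0528
grasp_force: 0.0
```

```bash
python3 - <<'E'
from h import *
c=env.camera_info('wrist');a=env.read_camera('wrist')[:,:,::-1];cv2.imwrite('pics/w3.png',a)
np.save('w3.npy',c,allow_pickle=True)
o=env.get_obs();print(o['tool_pos'],o['tool_rot'],o['qpos'].round(1))
f=lambda u,v,w,h:cv2.resize(a[v:v+h,u:u+w],(400,300),interpolation=cv2.INTER_CUBIC)
print([proj(c,X) for X in [(.4257,.15,.046),(.455,.33,.046)]])
cv2.imwrite('pics/c3.png',np.hstack([f(240,170,160,120),cv2.resize(a,(400,300))]))
E
```

```text
[0.42740443 0.14960465 0.07167566] [ 1.79952015e+02 -9.97745417e-02  2.57266302e+01] [ 25.1   5.4 -49.  118.8   4.9  57.6 -90.7]
[array([315.2997724 , 230.74178746]), array([55.5909232 , 61.86587784])]
```

View pics/c3.png

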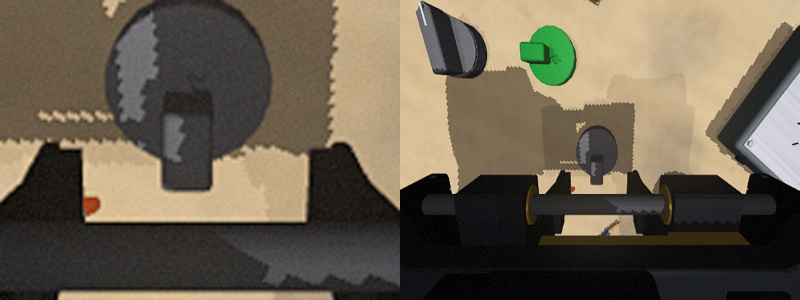

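>>> step_arm --rows '[{"angular":[0,0,0],"slide":[-0.003,0,0.05],"jaw":0.6},{"angular":[0,0,0],"slide":[0,0,0.044],"jaw":0.6},{"angular":[0,0,0],"slide":[0,0,0],"jaw":0.6},{"angular":[0,0,0],"slide":[0,0,0],"jaw":0},{"angular":[0,0,0],"slide":[0,0,0],"jaw":0},{"angular":[0,0,0],"slide":[0,0,0],"jaw":0},{"angular":[0,0,0],"slide":[0,0,0],"jaw":0}]' --newtons 20

```text
time_s: 4.25
tool_pos: [0.4249, 0.1496, 0.0238]
tool_rot: [180.0, -0.0, 25.9]
force: [-0.3, -0.5, -0.3]
grip_width: 0.0203
grasp_force: 0.0
```

>>> step_arm --rows '[{"angular":[0,0,0],"slide":[0,0,0],"jaw":0},{"angular":[0,0,0],"slide":[0,0,0],"jaw":0},{"angular":[0,0,0],"slide":[0,0,-0.06],"jaw":0},{"angular":[0,0,0],"slide":[0,0,-0.1],"jaw":0},{"angular":[0,0,0],"slide":[0,0,-0.06],"jaw":0}]' --newtons 20

```text
time_s: 4.88
tool_pos: [0.4253, 0.15, 0.1354]
tool_rot: [180.0, -0.1, 25.9]
force: [1.2, 0.1, 0.1]
grip_width: 0.0143
grasp_force: 20.0
```

>>> step_arm --rows '[{"angular":[0,0,0],"slide":[0.11,-0.009,0],"jaw":0},{"angular":[0,0,0],"slide":[0.11,-0.009,0],"jaw":0},{"angular":[0,0,0],"slide":[0.11,-0.009,0],"jaw":0},{"angular":[0,0,0],"slide":[0.11,-0.009,0],"jaw":0},{"angular":[0,0,0],"slide":[0,0,0],"jaw":0},{"angular":[0,0,0],"slide":[0,0,0.06],"jaw":0},{"angular":[0,0,0],"slide":[0,0,0.06],"jaw":0},{"angular":[0,0,0],"slide":[0,0,0],"jaw":0}]'

```text
time_s: 5.88
tool_pos: [0.6122, 0.2599, 0.071]
tool_rot: [180.0, 0.3, 25.9]
force: [0.3, -0.4, -0.0]
grip_width: 0.0141
grasp_force: 20.0
```

```bash
python3 - <<'E'
from h import *
a=env.read_camera('wrist')[:,:,::-1];s=env.read_camera('scene')[:,:,::-1]
print(env.get_obs()['tool_pos'])
cv2.imwrite('pics/c4.png',np.hstack([cv2.resize(s[160:235,270:370],(400,300)),cv2.resize(a,(400,300))]))
E
```

```text
[0.61457577 0.26158117 0.07439451]
```

View pics/c4.png

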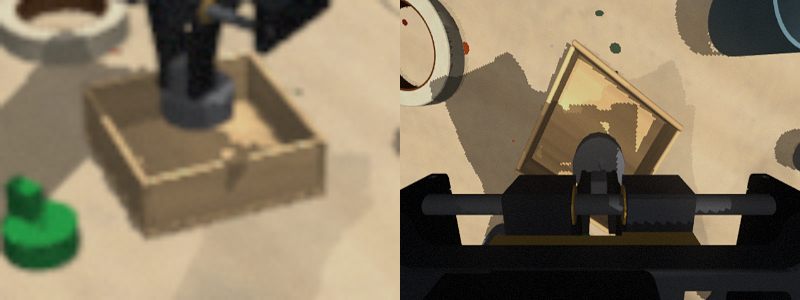

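>>> step_arm --rows '[{"angular":[0,0,0],"slide":[0.004,0,0.05],"jaw":0},{"angular":[0,0,0],"slide":[0.004,0,0.038],"jaw":0},{"angular":[0,0,0],"slide":[0,0,0],"jaw":0},{"angular":[0,0,0],"slide":[0,0,0],"jaw":0.45},{"angular":[0,0,0],"slide":[0,0,0],"jaw":0.45},{"angular":[0,0,0],"slide":[0,0,0],"jaw":0.45}]'

```text
time_s: 6.72
tool_pos: [0.6184, 0.2636, 0.0297]
tool_rot: [180.0, -0.0, 25.9]
force: [-0.2, -0.6, 0.1]
grip_width: 0.0348
grasp_force: 0.0
```

>>> step_arm --rows '[{"angular":[0,0,0],"slide":[0,0,-0.12],"jaw":0.6},{"angular":[0,0,0],"slide":[0,0,-0.12],"jaw":0.6},{"angular":[0,0,0],"slide":[-0.059,-0.0653,-0.03],"jaw":0.6},{"angular":[0,0,0],"slide":[-0.059,-0.0653,-0.03],"jaw":0.6},{"angular":[0,0,0],"slide":[-0.059,-0.0653,-0.03],"jaw":0.6},{"angular":[0,0,0],"slide":[-0.059,-0.0653,-0.03],"jaw":0.6},{"angular":[0,0,-0.012],"slide":[0,0,0],"jaw":0.6},{"angular":[0,0,0],"slide":[0,0,0],"jaw":0.6}]'

```text
time_s: 7.72
tool_pos: [0.4558, 0.3289, 0.2096]
tool_rot: [179.9, -0.0, 28.0]
force: [0.1, -0.0, -1.2]
grip_width: 0.0522
grasp_force: 0.0
```

```bash
python3 - <<'E'
from h import *
c=env.camera_info('wrist');a=env.read_camera('wrist')[:,:,::-1];cv2.imwrite('pics/w5.png',a)
np.save('w5.npy',c,allow_pickle=True);s=env.read_camera('scene')[:,:,::-1]
o=env.get_obs();print(o['tool_pos'],o['tool_rot'],o['qpos'].round(1))
p=proj(c,(.455,.33,.046)).astype(int);u,v=p[0]-40,p[1]-40;print(u,v)
cv2.imwrite('pics/c5.png',np.hstack([cv2.resize(a[v:v+80,u:u+80],(480,480),interpolation=cv2.INTER_CUBIC),cv2.resize(s[170:230,280:360],(320,240)).repeat(1,0) if 0 else np.vstack([cv2.resize(s[170:230,280:360],(320,240)),cv2.resize(a,(320,240))])]))
E
```

```text
[0.45625363 0.32836636 0.2089947 ] [1.79985776e+02 3.78654438e-02 2.79119337e+01] [  10.2   15.2  -56.5   95.4   13.    76.4 -110.5]
276 143
```

View pics/c5.png

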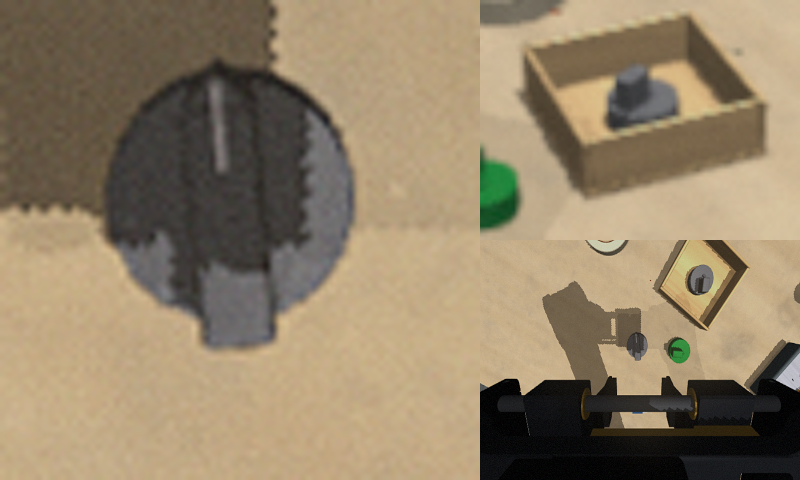

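```bash
python3 - <<'E'
from h import *
c=np.load('w5.npy',allow_pickle=True).item()
q=lambda u,v,z=.046:ray(c,276+u/6,143+v/6,z)
an=lambda d:np.degrees(np.arctan2(d[1],d[0])).round(1)
t,b=q(217,63),q(240,343);print(t,b,np.linalg.norm(t-b),an(t-b),an(q(215,82)-q(224,172)),an(q(200,300)*0+q(262,100)-q(274,340)))
d=(t-b)/np.linalg.norm(t-b);print('centre',b+.023*d,t-.03*d,'skirt',q(230,200,.015))
# shaft flat yaw from w1
c=np.load('w1.npy',allow_pickle=True).item()
r=lambda u,v:ray(c,293+u/10,101+v/10,.07)
print('shaft', an(r(150,131)-r(268,130))-90)
a=cv2.imread('pics/w1.png')[101:131,293:333];h=cv2.cvtColor(a,cv2.COLOR_BGR2HSV)
print('wrist cam yaw', an(-np.array(c['R'])[1]))
E
```

```text
[0.48258958 0.34946072 0.046     ] [0.43807282 0.32117499 0.046     ] 0.05274300131007708 32.4 33.4 31.0
centre [0.45748555 0.33350974 0.046     ] [0.45726863 0.33337192 0.046     ] skirt [0.45575895 0.33297581 0.015     ]
shaft 14.900000000000006
wrist cam yaw 14.4
```

>>> step_arm --rows '[{"angular":[0,0,0],"slide":[0.006,-0.008,0.1],"jaw":0.6},{"angular":[0,0,-0.025],"slide":[0,0,0.1],"jaw":0.6},{"angular":[0,0,0],"slide":[0,0,0.08],"jaw":0.6},{"angular":[0,0,0],"slide":[0,0,0],"jaw":0.6},{"angular":[0,0,0],"slide":[0,0,0],"jaw":0.6}]'

```text
time_s: 8.45
tool_pos: [0.457, 0.335, 0.0707]
tool_rot: [-180.0, -0.1, 32.5]
force: [-0.1, 0.3, 0.8]
grip_width: 0.0521
grasp_force: 0.0
```

```bash
python3 - <<'E'
from h import *
o=env.get_obs();print(o['tool_pos'],o['tool_rot'],o['qpos'].round(1))
E
```

```text
[0.45697332 0.33498832 0.07065369] [-1.79961390e+02 -7.75457130e-02  3.25009631e+01] [   5.7   24.3  -53.4  103.7   21.7   62.9 -112.9]
```

>>> step_arm --rows '[{"angular":[0,0,0],"slide":[-0.002,0.0025,0.05],"jaw":0.6},{"angular":[0,0,0],"slide":[0,0,0.044],"jaw":0.6},{"angular":[0,0,0],"slide":[0,0,0],"jaw":0.2},{"angular":[0,0,0],"slide":[0,0,0],"jaw":0},{"angular":[0,0,0],"slide":[0,0,0],"jaw":0},{"angular":[0,0,0],"slide":[0,0,0],"jaw":0},{"angular":[0,0,0],"slide":[0,0,0],"jaw":0},{"angular":[0,0,0],"slide":[0,0,0],"jaw":0}]' --newtons 40

```text
time_s: 9.45
tool_pos: [0.456, 0.333, 0.0229]
tool_rot: [180.0, -0.0, 32.6]
force: [0.8, -0.7, 2.5]
grip_width: 0.014
grasp_force: 40.0
```

```bash
python3 - <<'E'
from h import *
o=env.get_obs();print(o['tool_pos'],o['tool_rot'],o['qpos'].round(1),o['grip_width'],o['grasp_force'],o['wrist_torque'])
E
```

```text
[0.45599107 0.33303532 0.02291752] [ 1.79987436e+02 -3.05816833e-02  3.25584935e+01] [   3.7   27.6  -51.1  106.    25.1   58.4 -115.2] 0.013974618059616778 40.00021688640118 [-0.09218826  0.01023242  0.02369871]
```

>>> step_arm --rows '[{"angular":[0,0,0],"slide":[0,0,-0.12],"jaw":0},{"angular":[0,0,0],"slide":[0,0,-0.12],"jaw":0},{"angular":[0,0,0],"slide":[0,0,-0.06],"jaw":0},{"angular":[0,0,0],"slide":[-0.057,0.103,0],"jaw":0},{"angular":[0,0,0],"slide":[-0.057,0.103,0],"jaw":0},{"angular":[0,0,0],"slide":[-0.057,0.103,0],"jaw":0},{"angular":[0,0,0],"slide":[-0.057,0.103,0],"jaw":0},{"angular":[0,0,0],"slide":[-0.057,0.103,0],"jaw":0},{"angular":[0,0,0],"slide":[-0.057,0.103,0],"jaw":0},{"angular":[0,0,0],"slide":[-0.057,0.103,0],"jaw":0}]'

```text
time_s: 10.7
tool_pos: [0.4813, -0.0802, 0.1726]
tool_rot: [179.9, 0.0, 32.6]
force: [0.5, 0.3, 0.2]
grip_width: 0.0138
grasp_force: 40.0
```

>>> step_arm --rows '[{"angular":[0,0,0.049],"slide":[0,0,0],"jaw":0},{"angular":[0,0,0.049],"slide":[0,0,0],"jaw":0},{"angular":[0,0,0],"slide":[0,0,0],"jaw":0},{"angular":[0,0,0],"slide":[0,0,0],"jaw":0}]'

```text
time_s: 11.2
tool_pos: [0.4815, -0.0781, 0.1724]
tool_rot: [180.0, 0.0, 15.1]
force: [-0.6, 0.2, -0.7]
grip_width: 0.0137
grasp_force: 40.0
```

```bash
python3 - <<'E'
from h import *
c=env.camera_info('wrist');a=env.read_camera('wrist')[:,:,::-1];cv2.imwrite('pics/w6.png',a)
np.save('w6.npy',c,allow_pickle=True)
o=env.get_obs();print(o['tool_pos'],o['tool_rot'],o['qpos'].round(1),o['grip_width'])
p=proj(c,(.561,-.0575,.07)).round().astype(int);k=proj(c,o['tool_pos']).round().astype(int);print(p,k)
f=lambda u,v,w,h,s:cv2.resize(a[v:v+h,u:u+w],(s*w,s*h),interpolation=cv2.INTER_CUBIC)
A=f(p[0]-20,p[1]-20,40,40,10);B=f(k[0]-40,k[1]-65,80,80,5)
print('A',p-20,'B',k[0]-40,k[1]-65)
cv2.imwrite('pics/c6.png',np.hstack([A,B]))
E
```

```text
[ 0.48155366 -0.07803566  0.17247626] [1.79991972e+02 8.21883103e-03 1.50729645e+01] [ 47.9   2.5 -42.4 108.1   1.8  70.  -70. ] 0.013489995395830724
[318 104] [318 245]
A [298  84] B 278 180
```

View pics/c6.png

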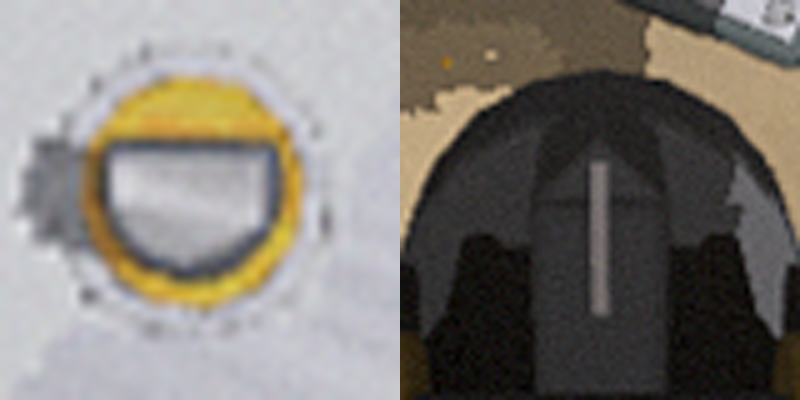

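```bash
python3 - <<'E'
from h import *
c=np.load('w6.npy',allow_pickle=True).item();o=env.get_obs();p=o['tool_pos'];y=np.radians(o['tool_rot'][2])
tx=np.array([np.cos(y),np.sin(y),0]);ty=np.array([np.sin(y),-np.cos(y),0])
a=lambda u,v,z:ray(c,298+(u+.5)/10-.5,84+(v+.5)/10-.5,z)
b=lambda u,v,z:ray(c,278+(u-400+.5)/5-.5,180+(v+.5)/5-.5,z)
S=a(190,184,.068);print('shaft',S,'ring',a(192,191,.043))
for n,X in [('tip',b(600,113,p[2]+.0231)),('skirt',b(601,72,p[2]-.0229)),('S',S)]: print(n,((X-p)@tx).round(4),((X-p)@ty).round(4))
print('camyaw',np.degrees(np.arctan2(-c['R'][1][1],-c['R'][1][0])), np.degrees(np.arctan2(c['R'][0][1],c['R'][0][0]))+90)
E
```

```text
shaft [ 0.56256671 -0.05537551  0.068     ] ring [ 0.56290033 -0.05539026  0.043     ]
tip 0.0331 0.0001
skirt 0.025 0.0002
S 0.0841 -0.0008
camyaw 15.056367978263278 15.067351880192845
```

```bash
python3 - <<'E'
from h import *
c=np.load('w5.npy',allow_pickle=True).item()
q=lambda u,v:ray(c,276+(u+.5)/6-.5,143+(v+.5)/6-.5,.046)
y=np.radians(32.5);d=np.array([np.cos(y),np.sin(y),0])
for P in [(215,80),(224,173),(217,63),(240,343)]: print('w5',((q(*P)-np.array([.4573,.3333,.046]))@d).round(4), ((q(*P)-np.array([.456,.333,.046]))@d).round(4))
c=np.load('w6.npy',allow_pickle=True).item();p=env.get_obs()['tool_pos'];y=np.radians(15.07);d=np.array([np.cos(y),np.sin(y),0])
for v in (160,316,113,202): print(((ray(c,317.5,180+(v+.5)/5-.5,p[2]+.0231)-p)@d).round(4))
E
```

```text
w5 0.0275 0.0287
w5 0.0104 0.0116
w5 0.0305 0.0318
w5 -0.0222 -0.0209
0.0283
0.0118
0.0331
0.024
```

>>> step_arm --rows '[{"angular":[0,0,0],"slide":[0.083,-0.001,0],"jaw":0},{"angular":[0,0,0],"slide":[0.083,-0.001,0],"jaw":0},{"angular":[0,0,0],"slide":[0,0,0.075],"jaw":0},{"angular":[0,0,0],"slide":[0,0,0.07],"jaw":0},{"angular":[0,0,0],"slide":[0,0,0],"jaw":0},{"angular":[0,0,0],"slide":[0,0,0],"jaw":0}]'

```text
time_s: 12.0
tool_pos: [0.5624, -0.0558, 0.1013]
tool_rot: [180.0, -0.1, 15.0]
force: [0.2, -0.3, -0.1]
grip_width: 0.0135
grasp_force: 40.0
```

```bash
python3 - <<'E'
from h import *
o=env.get_obs();p=o['tool_pos'];print(p,o['tool_rot'],o['force'],o['wrist_torque'])
y=np.radians(o['tool_rot'][2])
D=np.array([.56257,-.05538])-p[:2];print('remaining',D@[np.cos(y),np.sin(y)]-.0009,D@[np.sin(y),-np.cos(y)]-.0002)
E
```

```text
[ 0.56239702 -0.05583364  0.10131973] [ 1.79966815e+02 -8.96106624e-02  1.49654284e+01] [ 0.18075646 -0.27295842 -0.05866996] [ 0.02892824 -0.03119969 -0.06536543]
remaining -0.0006157448658314517 -0.0005935854768155595
```

>>> step_arm --rows '[{"angular":[0,0,0],"slide":[-0.0012,-0.0012,0.008],"jaw":0},{"angular":[0,0,0],"slide":[0,0,0.006],"jaw":0},{"angular":[0,0,0],"slide":[0,0,0.006],"jaw":0},{"angular":[0,0,0],"slide":[0,0,0.005],"jaw":0},{"angular":[0,0,0],"slide":[0,0,0],"jaw":0}]' --newtons 60

```text
time_s: 12.62
tool_pos: [0.561, -0.0555, 0.0874]
tool_rot: [-180.0, -0.0, 14.9]
force: [1.3, 0.1, -1.0]
grip_width: 0.0135
grasp_force: 60.0
```

>>> step_arm --rows '[{"angular":[0,0,0],"slide":[0,0,0.006],"jaw":0},{"angular":[0,0,0],"slide":[0,0,0.006],"jaw":0},{"angular":[0,0,0],"slide":[0,0,0.006],"jaw":0},{"angular":[0,0,0],"slide":[0,0,0],"jaw":0},{"angular":[0,0,0],"slide":[0,0,0],"jaw":0}]'

```text
time_s: 13.25
tool_pos: [0.561, -0.0554, 0.0785]
tool_rot: [-180.0, -0.0, 14.9]
force: [1.4, 0.2, -1.7]
grip_width: 0.0136
grasp_force: 60.0
```

>>> step_arm --rows '[{"angular":[0,0,0],"slide":[0,0,0.004],"jaw":0},{"angular":[0,0,0],"slide":[0,0,0.004],"jaw":0},{"angular":[0,0,0],"slide":[0,0,0.004],"jaw":0},{"angular":[0,0,0],"slide":[0,0,0],"jaw":0},{"angular":[0,0,0],"slide":[0,0,0],"jaw":0}]'

```text
time_s: 13.88
tool_pos: [0.5611, -0.0555, 0.0733]
tool_rot: [180.0, -0.0, 14.9]
force: [-0.8, 0.2, 6.5]
grip_width: 0.0136
grasp_force: 60.0
```

>>> step_arm --rows '[{"angular":[0,0,0],"slide":[0,0,0.004],"jaw":0},{"angular":[0,0,0],"slide":[0,0,0.003],"jaw":0},{"angular":[0,0,0],"slide":[0,0,0],"jaw":0},{"angular":[0,0,0],"slide":[0,0,0],"jaw":0}]'

```text
time_s: 14.38
tool_pos: [0.5611, -0.0556, 0.0701]
tool_rot: [180.0, -0.0, 14.9]
force: [-1.0, 0.2, 8.3]
grip_width: 0.0137
grasp_force: 60.0
```

>>> step_arm --rows '[{"angular":[0,0,0],"slide":[0,0,0.004],"jaw":0},{"angular":[0,0,0],"slide":[0,0,0.003],"jaw":0},{"angular":[0,0,0],"slide":[0,0,0],"jaw":0},{"angular":[0,0,0],"slide":[0,0,0],"jaw":0}]'

```text
time_s: 14.88
tool_pos: [0.5613, -0.0556, 0.0685]
tool_rot: [179.9, 0.0, 14.9]
force: [-5.5, 0.4, 19.9]
grip_width: 0.013
grasp_force: 60.0
```

>>> step_arm --rows '[{"angular":[0,0,0],"slide":[0,0,0],"jaw":0},{"angular":[0,0,0],"slide":[0,0,0],"jaw":0},{"angular":[0,0,0],"slide":[0,0,0],"jaw":0},{"angular":[0,0,0],"slide":[0,0,0],"jaw":0}]'

```text
time_s: 15.38
tool_pos: [0.5613, -0.0556, 0.0685]
tool_rot: [179.9, 0.0, 14.9]
force: [-5.7, 0.1, 19.5]
grip_width: 0.0137
grasp_force: 60.0
```

```bash
python3 -c "
from cell import env
print(env.sign_off())"
```

```text
the job is handed in; nothing more can be done
None
```

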